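# Plug the ukulele's soundhole

## Task

Lift the orange soundhole plug up and off its hook and set it loosely in the mouth of the ukulele's soundhole, without dropping it. Let go of it while it still stands proud, then press it down from above until its rim sits flush on the soundboard all round. Leave the blue plug on its hook and everything else on the bench where it is.

Things in the scene. Friction and masses are not known exactly. Their poses are not given: they have to be found in the camera images.
- plug: Orange soundhole plug, about 120 g, hanging level on a hook by its wire handle. Origin: centre of the underside, z up. Black rubber spigot 56 mm across, z = 0 to 16 mm, foot chamfered 4 mm; orange rim 74 mm across, z = 16 to 21 mm; steel handle of 6 mm wire, legs at y = +-21 mm, bar along y; on the bar the orange grip, its top at z = 94 mm.
- plug_grip (a point): Centre of the orange plug's block grip, 76.5 mm above its origin: 22 mm along the plug's x, 16 mm along y, 35 mm tall (z = 59 to 94 mm). Take it across y from above: the hook arm runs along x beneath it. Keep the fingertips above the bar, whose ends reach 24 mm to either side.
- plug_bar (a point): Middle of the underside of the handle's bar, 53 mm above the plug's origin. The opening under it is 36 mm wide (y) and 32 mm high, with the hook arm through it. To free it raise the plug about 18 mm (over 10 to clear the lip, under 26 or the rim strikes the arm), then draw it 65 mm or more towards the stand's -x before raising it further.
- stand_a: Hook stand of the orange plug, fixed (the two stands look alike, either place). Origin on the bench right under the hook's seat. Base 90 x 90 x 12 mm and a post 12 mm thick at x = +66 mm. An arm 10 mm wide runs from the post top to its free end at x = -22 mm, where a lip 4 mm thick rises 10 mm: the hook opens to the stand's -x, roughly towards the robot.
- hook_a (a point): Spot on top of the hook arm where the orange plug's bar rests, 175 mm above the bench. The arm is 6 mm thick, its underside at 169 mm, its lip's top at 185 mm; nothing of the stand is higher.
- ukulele: Unstrung brown ukulele lying face up on padded rests, fixed, soundboard 95 mm above the bench. Origin on the bench under the soundhole's centre; +y to the lower bout (end 243 mm away), -y to neck and headstock (end 420 mm away). The dark fretboard, 6 mm higher, starts 45 mm from the hole's centre; the bridge, 8 mm higher, lies at y = 154 to 176 mm.
- soundhole (a point): Centre of the round soundhole, level with the soundboard's top face. Hole 62 mm across, 3 mm wider all round than the plug's spigot. A black dust cup inside carries the plug, which so at first stands 6 to 8 mm proud. With the plug home, its origin lies 16 mm below this point.
- cup (a joint): How far (m) the dust cup in the soundhole has been pushed down: its flat top lies 8 mm plus this below the soundboard. 0 to 0.0095, at first 0 to 0.002. Held by friction, no spring: a push over about 6 N slides it down and it stays.
- spare: Blue plug for a larger instrument, shaped like the orange one but 90 mm across the rim and 72 mm across the spigot, hanging on the other stand. Origin: centre of the underside.
- stand_b: Hook stand of the blue plug, fixed (the two stands look alike, either place). Origin on the bench right under the hook's seat. Base 90 x 90 x 12 mm and a post 12 mm thick at x = +66 mm. An arm 10 mm wide runs from the post top to its free end at x = -22 mm, where a lip 4 mm thick rises 10 mm: the hook opens to the stand's -x, roughly towards the robot.
- hook_b (a point): Spot on top of the hook arm where the blue plug's bar rests, 175 mm above the bench. The arm is 6 mm thick, its underside at 169 mm, its lip's top at 185 mm; nothing of the stand is higher.
- tape: Roll of cream tape lying flat, 90 mm across, 22 mm high. Origin: centre of the underside.
- screwdriver: Red-handled screwdriver lying on the bench. Origin: on the bench under it.
- glue: White glue bottle with red cap, 52 mm across, 130 mm high, upright. Origin: centre of the underside.
- sanding_block: Cork sanding block 70 x 110 x 35 mm lying flat. Origin: centre of the underside.
- polish: Amber jar with steel cap, 68 mm across, 80 mm high, upright. Origin: centre of the underside.
Mind the look-alikes: they are no part of the job. There is more than one size of the plug; the job needs the middle-sized. What is shaped like the stand_a but yellow is not meant.

How it is judged:
By the outcome, as a careful person would: the job done as asked, in the order asked, and still so for the second after the job is handed in, with the robot touching nothing.
It also fails if it takes over 56 s, if anything falls off the work surface, if the arm or the gripper's body presses on something with over 40 N, if the wrist force passes 120 N, or if a joint passes its speed limit or range.

## Robot

A 7-joint arm with a two-finger parallel gripper is mounted at the origin on the work surface. World frame = base frame: x ahead of the robot, y to its left, z up, the work surface at z = 0. Lengths are in m, angles in rad, forces in N, time in s.
With the tool pointing down it reaches from about 0.4 to 0.85 m from the base axis. Payload 10.4 kg.
Tool frame: the origin (TCP) lies midway between the tips of the shut fingers; the grasp point (between the pads) lies 19 mm behind it; z points along the fingers, y is the direction in which the jaws open and shut (so a half turn about z gives the same grasp; the last joint's range is limited). The gripper opens to 85 mm and grips with 20 to 120 N. Pads are 22 mm wide; open, the fingers measure 114 mm over their backs; the gripper's body (76 mm by 85 mm) begins 54 mm behind the grasp point. The pads swing forward as they close: fully open they stand 13 mm farther back than shut.
Start: joints at [-1.302, 0.332, -0.065, 1.46, 0.022, 1.35, -0.088], TCP at [0.18, 0.599, 0.201] pointing down, gripper open.
Joint ranges: [-2.6, 2.6], [-0.5, 2.12], [-1.47, 1.34], [0.16, 2.42], [-1.27, 4.41], [0.06, 2.06], [-2.6, 2.6]. Speed limits (rad/s): [2.22, 2.22, 2.79, 2.79, 3.14, 3.14, 3.14].

## Interface

Orientations are given as a unit quaternion [x, y, z, w].
In Python, from workcell import manip, camera, camera_info, workorder, nets gives the robot as it stands.
- The arm moves only by the tool apply_moves, never from a script. Its argument "commands" is a list of rows, each a list of 5 numbers: the shift along the tool's x, y, z in m, then the turn about the tool's z in degrees, then the gripper command: -1 is fully open, 1 is shut, values between are in proportion. A call has 1 to 5 rows; each row shifts and turns the pose as measured when the row begins, along the tool's axes as they then stand; what a row does not reach is not made up. A row lasts 1/12 s, in which the tool goes at most 41.7 mm and 7.16 degrees, less where a joint would pass 70% of its speed; a pose out of reach is approached as far as the arm can. A call is refused whole if a number of a shift passes 0.0417 or a number of a turn 7.16, either way. A call with a gripper value outside its range is refused whole. The fingers move at their own pace and stop on an object; "squeeze" is the grip in N (left out, the last holds). Time passes only in rows, so rows that do not move let the fingers close. It gives the time, the measured TCP pose, the force and the opening at its end, in the units of the state.
- manip.get_obs(): the state, without advancing time (a new reading comes with each control period).
- camera(name): name is "scene" or "top"; returns (picture, depth): 420x560x3 uint8, red, green, blue; 420x560 float32, m along the optical axis (not along the pixel's ray), 0 where there is no reading.
- camera_info(name): a dict with "camera_matrix" (3x3 intrinsics, pixels), "xyz" and "rotation" of the camera in the world. Camera axes: x right, y down, z forward; pixel columns grow to the right and rows downward; lengths in m; the calibration is good to about 2 mm. A picture is of the moment at which its call begins. camera_info takes no time and is no camera call.
- workorder.hand_in(): hands the job in, once; it reports no verdict.
Trained networks look in the newest picture that a camera, given by its name, has taken for a name from the list of things; names that differ only in an ending like _2 or _b are one class to them, and where a whole thing is asked for, a point or a joint stands for the part that bears it (a point fixed in the world has none). Each returns a list of dicts, best first, with "conf" (0 to 1); they miss things now and then, are a little off and sometimes report something else, mostly with a low value. They report only what shows in the picture. A call takes as long as a camera call. They do not tell look-alikes from the thing itself.
- nets.look_for(camera, thing): "rect" ([left, top, width, height] in pixels, round what is visible of it).
- nets.place_of(camera, thing): "xy" ([column, row] in pixels: a listed point, or the origin of a listed thing).
The state is a dict: "clock": time; "joint_pos": joint angles; "joint_velocities": joint speeds; "tau": joint torques, N m; "position": TCP position; "ee_rot": TCP orientation; "ft_force": force on the tool from outside, world axes, zero at the start; "torque": the same for the moment, N m; "grip_width": opening from 0.0 (shut) to 1.0 (fully open).
Only numpy, scipy, OpenCV 4.12 (cv2) and the standard library are available. Lean on these libraries where they do the work, as an engineer would, in place of code of your own. Each camera call takes 0.05 s, during which the arm holds its last target. There are 200 camera calls.

## Working session

There is one attempt and no reset: what is moved stays moved. The work goes in short steps, Python scripts to look and compute and a tool call to move; the robot and the scene stay as the last step left them, time stands still between calls to the robot, and variables do not carry over. Pictures are saved under pics/ and viewed, about 8 in all and at most 12, crops included, and the job is handed in when it is done.

Besides the shell and the picture viewer there is one more tool, called after "Call:" as a command line: name --pt "numbers of a row" for each row, then --argument value for the rest. apply_moves: Moves the arm, as the interface text tells. Its arguments: {"type":"object","properties":{"commands":{"type":"array","items":{"type":"array","items":{"type":"number"}}},"squeeze":{"type":"number"}},"required":["commands"]}

```bash
mkdir -p pics
cat > h.py <<'E'
import numpy as np, cv2
from workcell import manip, camera, camera_info, workorder, nets
def w(name,uv,d):
    I=camera_info(name);K=np.array(I["camera_matrix"]);R=np.array(I["rotation"])
    p=np.linalg.inv(K)@np.array([uv[0],uv[1],1.])*d
    return R@p+np.array(I["xyz"])
def pix(name,P):
    I=camera_info(name);K=np.array(I["camera_matrix"]);R=np.array(I["rotation"])
    q=K@(R.T@(np.array(P)-np.array(I["xyz"])));return q[:2]/q[2]
def onz(name,uv,z):
    a=w(name,uv,0);b=w(name,uv,1);return a+(b-a)*(z-a[2])/(b[2]-a[2])
def cloud(name,dep):
    I=camera_info(name);K=np.array(I["camera_matrix"]);R=np.array(I["rotation"])
    v,u=np.mgrid[:dep.shape[0],:dep.shape[1]]
    p=np.stack([(u-K[0,2])/K[0,0],(v-K[1,2])/K[1,1],np.ones_like(u)],-1)*dep[...,None]
    return p@R.T+np.array(I["xyz"])
E
python3 - <<'E'
from h import *
np.set_printoptions(precision=4,suppress=True)
ims=[]
for c in("scene","top"):
    im,d=camera(c);np.savez(f"pics/{c}0.npz",im=im,d=d);cv2.imwrite(f"pics/{c}0.png",im[...,::-1])
    I=camera_info(c);print(c,np.array(I["xyz"]),np.array(I["rotation"]).round(3).tolist(),np.array(I["camera_matrix"]).tolist())
    for t in("plug","plug_grip","hook_a","stand_a","soundhole","spare"):
        for r in nets.place_of(c,t)[:4]:
            u,v=r["xy"];dd=d[min(int(v),419),min(int(u),559)];print(t,np.round(r["xy"],1),round(r["conf"],2),w(c,r["xy"],dd) if dd else None)
print(manip.get_obs())
E
```

```text
scene [1.2524 0.5143 1.325 ] [0.486, 0.826, -0.246, -0.147] [[434.00975080924127, 0.0, 282.65689354109463], [0.0, 434.00975080924127, 210.7045461646291], [0.0, 0.0, 1.0]]Traceback (most recent call last):
  File "<stdin>", line 9, in <module>
  File "h.py", line 6, in w
    return R@p+np.array(I["xyz"])
           ~^~
ValueError: matmul: Input operand 1 has a mismatch in its core dimension 0, with gufunc signature (n?,k),(k,m?)->(n?,m?) (size 3 is different from 4)
```

View pics/scene0.png

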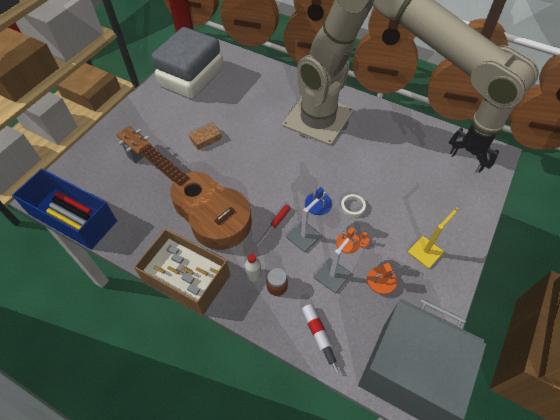

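The scene picture shows the blue plug on a hook at (318,200), an orange plug on a hook at (350,240), another orange plug on the bench at (382,280), a yellow stand at (430,240), and the soundhole at (192,190). "rotation" is a quaternion, so I'll fix the helper.

```bash
sed -i 's/R=np.array(I\["rotation"\])/R=Rot.from_quat(I["rotation"]).as_matrix()/; 1a from scipy.spatial.transform import Rotation as Rot' h.py
python3 - <<'E'
from h import *
np.set_printoptions(precision=4,suppress=True)
for c in("scene","top"):
    im,d=camera(c);np.savez(f"pics/{c}0.npz",im=im,d=d);cv2.imwrite(f"pics/{c}0.png",im[...,::-1])
    I=camera_info(c);print(c,np.array(I["xyz"]),Rot.from_quat(I["rotation"]).as_matrix()[:,2],I["camera_matrix"][0][0])
    for t in("plug","plug_grip","plug_bar","hook_a","stand_a","soundhole","spare"):
        for r in nets.place_of(c,t)[:4]:
            u,v=r["xy"];dd=d[min(int(v),419),min(int(u),559)];print(t,np.round(r["xy"],1),round(r["conf"],2),w(c,r["xy"],dd) if dd else None)
o=manip.get_obs();print(o["position"],o["ee_rot"],Rot.from_quat(o["ee_rot"]).as_matrix())
E
```

```text
scene [1.2524 0.5143 1.325 ] [-0.4825 -0.2635 -0.8353] 434.00975080924127
plug [345.2 247.1] 0.75 [0.5931 0.3756 0.1425]
plug [378.8 279.8] 0.72 [0.5835 0.5073 0.0231]
plug [317.1 228.1] 0.54 [0.4949 0.2404 0.0045]
plug [356.1 244.3] 0.42 [0.5671 0.401  0.1417]
plug_grip [385.1 270.8] 0.89 [0.5933 0.5133 0.1146]
plug_grip [352.4 234.4] 0.79 [0.5744 0.3831 0.1987]
plug_grip [364.3 234.5] 0.45 [0.4708 0.402  0.0584]
plug_bar [383.5 273.4] 0.86 [0.5912 0.5123 0.0912]
plug_bar [350.7 237.3] 0.79 [0.5835 0.3822 0.1944]
plug_bar [364.2 240.9] 0.71 [0.4679 0.4079 0.0151]
plug_bar [345.4 245.7] 0.47 [0.5864 0.3737 0.1392]
hook_a [452.2 214.7] 0.67 [0.3402 0.6266 0.1745]
hook_a [347.6 236.6] 0.59 [0.582  0.3723 0.1878]
stand_a [344.  262.6] 0.97 [ 0.566   0.3792 -0.008 ]
stand_a [315.9 225.2] 0.96 [0.4866 0.2314 0.0053]
stand_a [439.7 241.9] 0.77 [ 0.332   0.6393 -0.0028]
soundhole [191.3 187. ] 0.91 [ 0.6085 -0.2056  0.0898]
spare [320.  205.3] 0.94 [0.4899 0.2379 0.1408]
top [0.2532 0.1348 1.6209] [ 0.2107 -0.007  -0.9775] 524.7053714432977
plug [153.2 228.6] 0.81 [0.5673 0.5181 0.0282]
plu
[... 391 characters left out ...]
0.2178]
plug_bar [152.1 220.1] 0.61 [0.5764 0.5015 0.1115]
plug_bar [193.8 258.6] 0.53 [0.4699 0.3956 0.0175]
hook_a [242.6 243. ] 0.95 [0.4799 0.231  0.2128]
hook_a [190.7 215.8] 0.75 [0.5618 0.371  0.2132]
hook_a [ 97.4 304.1] 0.75 [0.3459 0.6916 0.0063]
stand_a [200.3 227.1] 0.94 [0.5433 0.356  0.1401]
stand_a [248.6 251.9] 0.69 [0.4644 0.2194 0.1463]
stand_a [119.8 305.2] 0.65 [0.3397 0.6246 0.0027]
soundhole [387.9 197. ] 0.82 [ 0.6191 -0.2008  0.0903]
soundhole [186.9 215.4] 0.21 [0.5646 0.3823 0.2076]
spare [248.1 245. ] 0.93 [0.4852 0.2205 0.1397]
[0.1798 0.5986 0.2009] [ 0.1454  0.9894  0.     -0.    ] [[-0.9577  0.2876 -0.    ]
 [ 0.2876  0.9577  0.0001]
 [ 0.      0.0001 -1.    ]]
```

View pics/top0.png

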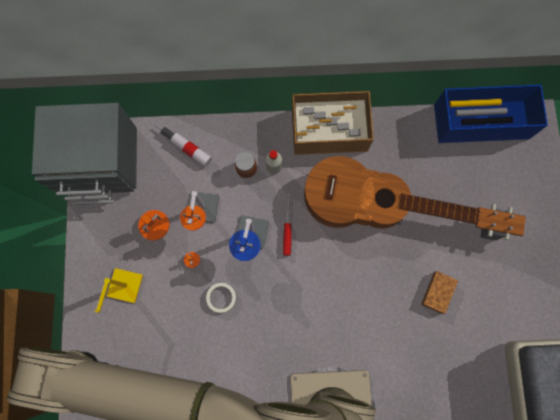

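Candidates in top view: large orange plug on the bench at (153,226), small orange plug on the bench at (192,260), and the middle-sized one hanging on the grey stand at (192,217). The blue plug at (245,244) is the spare. I choose the hanging one, then check it in a crop and measure it.

Run:
```python
from h import *
np.set_printoptions(precision=4,suppress=True)
out=[]
for c in("scene","top"):
    z=np.load(f"pics/{c}0.npz");im,d=z["im"],z["d"];P=cloud(c,d)
    hsv=cv2.cvtColor(im,cv2.COLOR_RGB2HSV)
    o=(hsv[...,0]<14)&(hsv[...,1]>170)&(hsv[...,2]>90)
    near=np.hypot(P[...,0]-.565,P[...,1]-.375)<.075
    for lo,hi in((.12,.16),(.17,.2),(.2,.235)):
        m=o&near&(P[...,2]>lo)&(P[...,2]<hi)
        if m.sum()>3:
            q=P[m];(cc,s,a)=cv2.minAreaRect(q[:,:2].astype(np.float32));print(c,lo,m.sum(),"mean",q.mean(0),"max",q.max(0),"rect",cc,s,a)
    g=(hsv[...,1]<60)&(P[...,2]>.160)&(P[...,2]<.195)&(np.hypot(P[...,0]-.60,P[...,1]-.36)<.12)
    q=P[g];print(c,"arm",len(q));
    if len(q)>5:
        l=cv2.fitLine(q[:,:2].astype(np.float32),cv2.DIST_HUBER,0,.01,.01).ravel();print(l,"ang",np.degrees(np.arctan2(l[1],l[0])),q.min(0),q.max(0))
    b=(hsv[...,2]<70)&(np.hypot(P[...,0]-.615,P[...,1]+.203)<.06)
    # soundhole: pixels with depth below board or dark
    uv=(191,187) if c=="scene" else (388,197)
    n,lab,st,cen=cv2.connectedComponentsWithStats(((hsv[...,2]<60)).astype(np.uint8))
    k=lab[uv[1],uv[0]];print("hole comp",k,st[k],cen[k],onz(c,cen[k],.095), "cupz",np.median(P[...,2][lab==k]))
    x,y=(300,185) if c=="scene" else (130,180)
    out.append(cv2.resize(im[y:y+100,x:x+125],(800,600)[:1]+(600,),interpolation=cv2.INTER_CUBIC)[:, :])
    x,y=uv[0]-40,uv[1]-40
    out.append(cv2.resize(im[y:y+80,x:x+80],(400,400),interpolation=cv2.INTER_CUBIC))
cv2.imwrite("pics/c1.png",np.vstack([np.hstack([cv2.resize(out[i],(400,300)) ,cv2.resize(out[i+1],(300,300))]) for i in(0,2)])[...,::-1])
```

```text
scene 0.12 223 mean [0.5783 0.3795 0.1437] max [0.6092 0.4101 0.1502] rect (0.5759705901145935, 0.37749263644218445) (0.0663311779499054, 0.06937065720558167) 26.700340270996094
scene 0.17 15 mean [0.5804 0.3755 0.1923] max [0.5851 0.3826 0.1994] rect (0.5803749561309814, 0.37654563784599304) (0.00953962653875351, 0.01945403590798378) 29.904394149780273
scene 0.2 47 mean [0.5764 0.3754 0.2131] max [0.5858 0.3832 0.2196] rect (0.5745267271995544, 0.37548160552978516) (0.014264698140323162, 0.01963978074491024) 75.27603149414062
scene arm 107
[ 0.9851 -0.1721  0.6095  0.3698] ang -9.90745 [0.5488 0.3532 0.1605] [0.6434 0.3969 0.1878]
hole comp 177 [185 184  16  12 154] [192.3506 189.8052] [ 0.6194 -0.1922  0.095 ] cupz 0.08648645150224465
top 0.12 328 mean [0.5687 0.3746 0.1429] max [0.6068 0.4137 0.1598] rect (0.5732928514480591, 0.3777131140232086) (0.06948315352201462, 0.07012058049440384) 34.661861419677734
top 0.17 12 mean [0.5696 0.3729 0.191 ] max [0.5804 0.3848 0.1996] rect (0.5684910416603088, 0.37302038073539734) (0.009885357692837715, 0.02361920475959778) 46.11505126953125
top 0.2 52 mean [0.5721 0.3775 0.2136] max [0.5847 0.3863 0.2211] rect (0.5730255842208862, 0.3774975538253784) (0.016396669670939445, 0.022282078862190247) 80.45164489746094
top arm 91
[ 0.985  -0.1725  0.6212  0.3693] ang -9.932128 [0.5501 0.3595 0.1643] [0.6427 0.3844 0.1885]
hole comp 29 [376 189  19  19 276] [384.7428 197.8043] [ 0.6159 -0.1901  0.095 ] cupz 0.08428007875623522
```

View pics/c1.png

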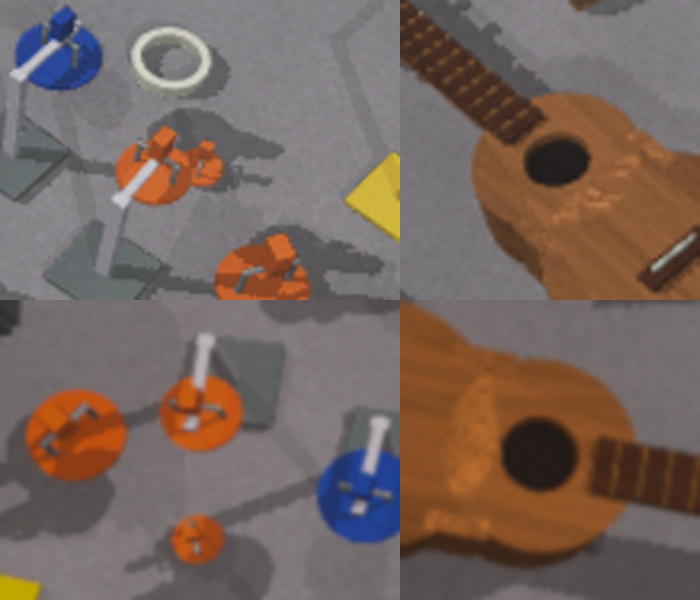

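Crop: the hanging orange plug is the middle-sized one, with its grip near (0.573, 0.377) and top at z≈0.216. The stand's yaw is about −10°, and the hole is near (0.617, −0.191). Raising, turning, then heading over.

Call:
apply_moves --pt "0 0 -0.035 -6.8 -0.2" --pt "0 0 -0.04 0 -0.2" --pt "-0.037 -0.013 -0.01 0 -0.2" --pt "-0.038 -0.0135 0 0 -0.2" --pt "-0.038 -0.0135 0 0 -0.2" --squeeze 40

```text
clock: 1.32
position: [0.2761, 0.5436, 0.2878]
ee_rot: [0.074, 0.997, -0.001, -0.002]
ft_force: [-0.3, 1.0, 0.2]
grip_width: 0.601
```

Call:
apply_moves --pt "-0.038 -0.0135 0 0 -0.2" --pt "-0.038 -0.0135 0 0 -0.2" --pt "-0.038 -0.0135 0 0 -0.2" --pt "-0.038 -0.0135 0 0 -0.2" --pt "-0.038 -0.0135 0 0 -0.2"

```text
clock: 1.73
position: [0.46, 0.4449, 0.2897]
ee_rot: [0.072, 0.997, 0.001, -0.001]
ft_force: [0.2, 1.6, 0.2]
grip_width: 0.6
```

Call:
apply_moves --pt "-0.031 -0.013 0 1.5 -0.2" --pt "-0.031 -0.013 0 0 -0.2" --pt "-0.031 -0.013 0 0 -0.2" --pt "-0.029 -0.011 0 0 -0.2" --pt "0 0 0 0 -0.2"

```text
clock: 2.15
position: [0.585, 0.3627, 0.2887]
ee_rot: [0.092, 0.996, -0.001, 0.0]
ft_force: [0.6, -1.6, -0.8]
grip_width: 0.595
```

```bash
cat > look.py <<'E'
from h import *
import sys
np.set_printoptions(precision=4,suppress=True)
def go():
    o=manip.get_obs();t=np.array(o["position"]);R=Rot.from_quat(o["ee_rot"]).as_matrix();print(o["clock"],"tcp",t,"yaw",np.degrees(np.arctan2(R[1,0],R[0,0])),"grip",o["grip_width"],o["ft_force"])
    return t,R
E
python3 - <<'E'
from look import *
t,R=go()
rows=[]
for c in("scene","top"):
    im,d=camera(c);P=cloud(c,d);hsv=cv2.cvtColor(im,cv2.COLOR_RGB2HSV)
    o=(hsv[...,0]<14)&(hsv[...,1]>170)&(hsv[...,2]>90)&(np.hypot(P[...,0]-.573,P[...,1]-.377)<.06)
    for lo,hi in((.12,.16),(.2,.235)):
        q=P[o&(P[...,2]>lo)&(P[...,2]<hi)]
        if len(q)>5:print(c,lo,len(q),q.mean(0),cv2.minAreaRect(q[:,:2].astype(np.float32)))
    u,v=pix(c,[.573,.377,.23]).astype(int);rows.append(cv2.resize(im[max(v-50,0):v+50,u-62:u+63],(500,400),interpolation=cv2.INTER_CUBIC)[:300] if 0 else cv2.resize(im[max(v-50,0):v+50,u-50:u+50],(400,400),interpolation=cv2.INTER_CUBIC))
cv2.imwrite("pics/c2.png",np.hstack(rows)[...,::-1])
E
```

```text
2.15 tcp [0.585  0.3627 0.2887] yaw 169.4980770863467 grip 0.5951969918603125 [ 0.6373 -1.6316 -0.7732]
scene 0.12 226 [0.578  0.3792 0.1434] ((0.5772828459739685, 0.37689656019210815), (0.06378453224897385, 0.07217638939619064), 26.351350784301758)
scene 0.2 46 [0.5763 0.3754 0.2131] ((0.574230968952179, 0.3756287097930908), (0.013605599291622639, 0.02254936844110489), 79.41936492919922)
```

View pics/c2.png

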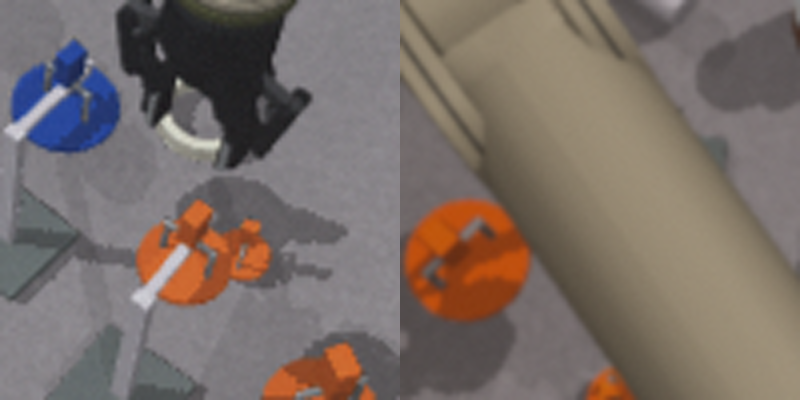

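The hand is 17 mm off laterally, above the plug and clear. I'll correct that and descend partway.

Call:
apply_moves --pt "0.013 0.011 0 -0.6 -0.2" --pt "0 0 0.02 0 -0.2" --pt "0 0 0.02 0 -0.2" --pt "0 0 0.01 0 -0.2" --pt "0 0 0 0 -0.2"

```text
clock: 2.67
position: [0.5609, 0.3924, 0.2395]
ee_rot: [0.077, 0.997, 0.004, -0.001]
ft_force: [0.2, -0.0, -0.4]
grip_width: 0.601
```

```bash
python3 -c "
from look import *
t,R=go();print('tool delta to grip',R.T@(np.array([.574,.3765,.187])-t))"
```

```text
2.6667 tcp [0.5609 0.3924 0.2395] yaw 171.21103589592744 grip 0.6014298045602094 [ 0.2244 -0.0283 -0.4348]
tool delta to grip [-0.0155 -0.0141  0.0523]
```

Call:
apply_moves --pt "0 0 0 0 -0.2" --pt "0 0 0 0 -0.2"

```text
clock: 2.83
position: [0.5582, 0.3954, 0.2404]
ee_rot: [0.074, 0.997, 0.004, -0.002]
ft_force: [-0.2, -0.3, 0.3]
grip_width: 0.599
```

Call:
apply_moves --pt "-0.008 -0.007 0 1.2 -0.2"

```text
clock: 2.92
position: [0.5634, 0.3902, 0.2414]
ee_rot: [0.083, 0.997, 0.006, -0.002]
ft_force: [0.3, 0.6, 0.6]
grip_width: 0.602
```

Call:
apply_moves --pt "0 0 0 0 -0.2" --pt "0 0 0 0 -0.2"

```text
clock: 3.08
position: [0.5658, 0.388, 0.2431]
ee_rot: [0.085, 0.996, 0.006, -0.001]
ft_force: [-0.9, 0.5, -0.3]
grip_width: 0.602
```

```bash
python3 -c "
from look import *
t,R=go();print('tool delta to grip',R.T@(np.array([.574,.3765,.187])-t))"
```

```text
3.0833 tcp [0.5658 0.388  0.2431] yaw 170.23596148198553 grip 0.6023145510365587 [-0.889   0.4905 -0.2924]
tool delta to grip [-0.0102 -0.0105  0.056 ]
```

Call:
apply_moves --pt "-0.008 -0.008 0 0 -0.2" --pt "0 0 0 0 -0.2" --pt "0 0 0 0 -0.2"

```text
clock: 3.33
position: [0.5743, 0.3768, 0.2444]
ee_rot: [0.086, 0.996, 0.006, 0.0]
ft_force: [-0.9, -0.3, 0.2]
grip_width: 0.597
```

```bash
python3 -c "
from look import *
t,R=go();print('tool delta to grip',R.T@(np.array([.574,.3765,.187])-t))"
```

```text
3.3333 tcp [0.5743 0.3768 0.2444] yaw 170.12453828373614 grip 0.5971004700504567 [-0.8725 -0.2574  0.1664]
tool delta to grip [ 0.0002 -0.0011  0.0573]
```

Call:
apply_moves --pt "0 0 0.012 0 -0.2" --pt "0 0 0.012 0 -0.2" --pt "0 0 0.01 0 -0.2" --pt "0 0 0.0 0 -0.2" --pt "0 0 0 0 -0.2"

```text
clock: 3.75
position: [0.5742, 0.3764, 0.2054]
ee_rot: [0.087, 0.996, 0.006, -0.0]
ft_force: [-0.2, 0.1, -0.0]
grip_width: 0.6
```

Run:
```python
from look import *
t,R=go();print('tool delta to grip',R.T@(np.array([.574,.3765,.187])-t))
im,d=camera("scene");u,v=pix("scene",[.574,.377,.2]).astype(int)
cv2.imwrite("pics/c3.png",cv2.resize(im[v-45:v+35,u-50:u+50],(800,600),interpolation=cv2.INTER_CUBIC)[...,::-1])
```

```text
3.75 tcp [0.5742 0.3764 0.2054] yaw 170.0655055100988 grip 0.5999379188992823 [-0.2489  0.1056 -0.0473]
tool delta to grip [ 0.0002 -0.0001  0.0184]
```

View pics/c3.png

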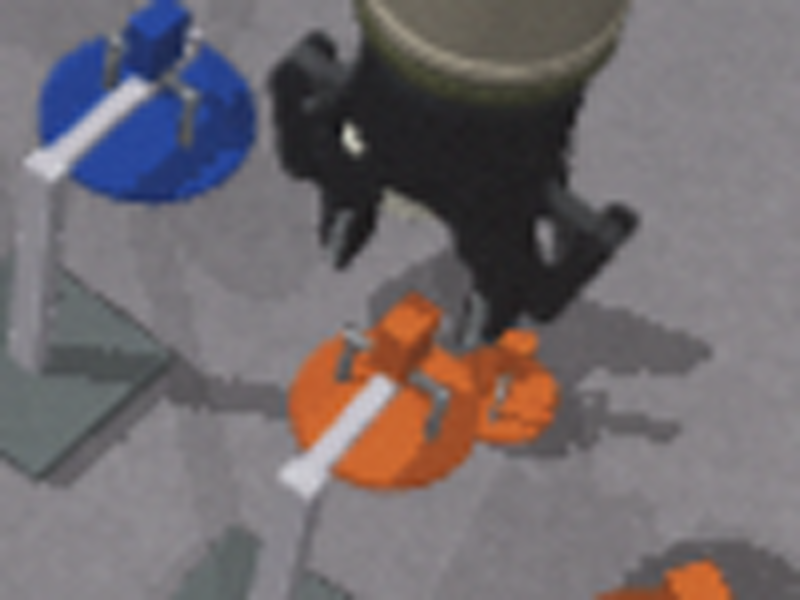

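The fingers straddle the grip symmetrically: tips at (345,265) and (485,340), grip top at (410,310). Going down to z≈0.188 and closing.

Call:
apply_moves --pt "0 0 0.009 0 -0.2" --pt "0 0 0.006 0 -0.2" --pt "0 0 0 0 -0.2" --pt "0 0 0 0 -0.2" --pt "0 0 0 0 -0.2"

```text
clock: 4.22
position: [0.5739, 0.3771, 0.1889]
ee_rot: [0.086, 0.996, 0.006, -0.0]
ft_force: [-0.3, -0.1, 0.7]
grip_width: 0.598
```

Call:
apply_moves --pt "0 0 0 0 0.3" --pt "0 0 0 0 0.6" --pt "0 0 0 0 1" --pt "0 0 0 0 1" --pt "0 0 0 0 1" --squeeze 50

```text
clock: 4.63
position: [0.5744, 0.3774, 0.1901]
ee_rot: [0.086, 0.996, 0.006, 0.0]
ft_force: [0.6, 0.1, 0.0]
grip_width: 0.002
```

Call:
apply_moves --pt "0 0 0 0 1" --pt "0 0 0 0 1" --pt "0 0 0 0 1"

```text
clock: 4.88
position: [0.5745, 0.3775, 0.1905]
ee_rot: [0.086, 0.996, 0.006, 0.0]
ft_force: [0.0, -0.4, 0.1]
grip_width: -0.002
```

It closed on nothing, so I look before anything else.

Run:
```python
from look import *
t,R=go()
im,d=camera("scene");P=cloud("scene",d);np.savez("pics/s4.npz",im=im,d=d)
u,v=pix("scene",t).astype(int);print(u,v,"tcp px; crop origin",u-50,v-45)
hsv=cv2.cvtColor(im,cv2.COLOR_RGB2HSV)
o=(hsv[...,0]<14)&(hsv[...,1]>170)&(hsv[...,2]>90)&(np.hypot(P[...,0]-.573,P[...,1]-.377)<.09)
for lo,hi in((.12,.16),(.2,.235)):
    q=P[o&(P[...,2]>lo)&(P[...,2]<hi)];print(lo,len(q),q.mean(0) if len(q) else 0)
cv2.imwrite("pics/c4.png",cv2.resize(im[v-45:v+35,u-50:u+50],(800,600),interpolation=cv2.INTER_CUBIC)[...,::-1])
```

```text
4.8833 tcp [0.5745 0.3775 0.1905] yaw 170.11246032065907 grip -0.0015808628519797887 [ 0.0249 -0.4493  0.1356]
350 235 tcp px; crop origin 300 190
0.12 226 [0.5784 0.3795 0.1436]
0.2 20 [0.5827 0.3749 0.2075]
```

View pics/c4.png

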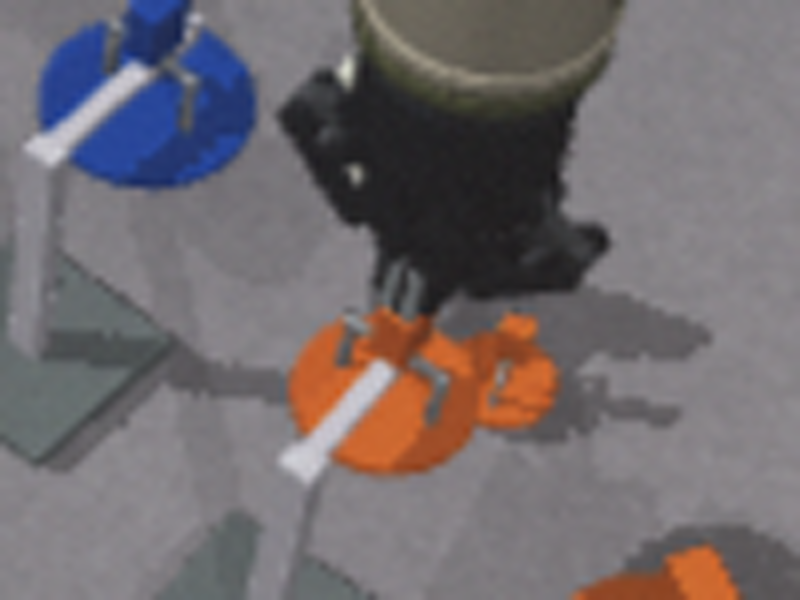

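Run:
```python
from look import *
z=np.load("pics/s4.npz");P=cloud("scene",z["d"])
for v in range(222,238):
    print(v,[f"{(P[v,u]*1000).round().astype(int).tolist()}{z['im'][v,u,0]//3}" for u in range(347,356)])
o=manip.get_obs();print(o)
```

```text
222 ['[585, 361, 266]16', '[586, 364, 270]13', '[584, 366, 269]12', '[584, 369, 272]12', '[581, 371, 269]10', '[594, 377, 292]12', '[592, 379, 291]12', '[593, 382, 294]12', '[1252, 514, 1325]12']
223 ['[586, 362, 263]22', '[588, 365, 268]12', '[585, 367, 267]11', '[584, 369, 266]11', '[581, 372, 264]12', '[587, 376, 276]11', '[593, 380, 288]10', '[594, 383, 292]11', '[594, 385, 293]11']
224 ['[582, 361, 251]20', '[580, 364, 251]14', '[588, 368, 266]15', '[582, 370, 258]19', '[582, 373, 261]14', '[587, 377, 271]12', '[589, 380, 277]12', '[589, 382, 278]11', '[592, 386, 285]12']
225 ['[581, 362, 246]18', '[580, 364, 245]18', '[584, 368, 255]29', '[584, 371, 257]22', '[587, 375, 265]16', '[585, 377, 264]13', '[589, 381, 272]12', '[590, 383, 276]11', '[590, 386, 277]12']
226 ['[579, 362, 238]17', '[584, 366, 248]24', '[585, 369, 251]32', '[585, 372, 253]18', '[586, 375, 257]31', '[591, 379, 268]19', '[593, 382, 273]13', '[588, 384, 267]12', '[585, 386, 265]12']
227 ['[582, 363, 237]14', '[584, 367, 242]30', '[586, 370, 248]29', '[584, 372, 247]17', '[586, 376, 252]32', '[589, 379, 259]27
[... 1815 characters left out ...]
81, 370, 182]53', '[583, 374, 188]49', '[585, 377, 194]48', '[582, 380, 192]42', '[577, 382, 187]37', '[575, 384, 185]43', '[546, 382, 139]65', '[546, 385, 141]68', '[546, 388, 144]68']
{'clock': 4.9333, 'joint_pos': array([-0.742 ,  0.4674,  0.1433,  1.3054, -0.0752,  1.3644,  0.7992]), 'joint_velocities': array([-0.0006,  0.0005, -0.0005, -0.0019, -0.0016, -0.0018, -0.0008]), 'tau': array([ -0.0128, -70.7527,   3.6825, -39.3092,  -0.0336,  -0.0435,
        -0.    ]), 'position': array([0.5745, 0.3775, 0.1905]), 'ee_rot': array([0.0862, 0.9963, 0.0064, 0.0005]), 'ft_force': array([-0.2815, -0.2985, -0.5895]), 'torque': array([ 0.019 , -0.009 ,  0.0293]), 'grip_width': 0.0013571605159544814}
```

The depth points show the shut fingertips ending at z≈0.222, just above the grip top (0.216), while the state reports TCP z=0.1905. So the reported z reads about 31 mm low; x and y agree. I'll open and go a further ~32 mm down, checking again before closing.

Call:
apply_moves --pt "0 0 0 0 0.2" --pt "0 0 0 0 -0.2" --pt "0 0 0 0 -0.2" --pt "0 0 0 0 -0.2" --pt "0 0 0 0 -0.2"

```text
clock: 5.35
position: [0.5744, 0.3775, 0.1904]
ee_rot: [0.086, 0.996, 0.006, 0.0]
ft_force: [-0.6, -1.0, -0.4]
grip_width: 0.599
```

Call:
apply_moves --pt "0 0 0.01 0 -0.2" --pt "0 0 0.01 0 -0.2" --pt "0 0 0.003 0 -0.2" --pt "0 0 0 0 -0.2" --pt "0 0 0 0 -0.2"

```text
clock: 5.77
position: [0.574, 0.3775, 0.1637]
ee_rot: [0.086, 0.996, 0.006, -0.0]
ft_force: [-0.5, 0.1, -0.3]
grip_width: 0.602
```

Run:
```python
from look import *
t,R=go();print('tool delta to grip',R.T@(np.array([.574,.3765,.187])-t))
im,d=camera("scene");u,v=pix("scene",[.574,.377,.2]).astype(int);P=cloud("scene",d)
# lowest dark finger points near each side in tool frame
q=(P.reshape(-1,3)-t)@R;c=im.reshape(-1,3).max(1)
sat=(im.reshape(-1,3).max(1).astype(int)-im.reshape(-1,3).min(1))
for s in(-1,1):
    m=(np.abs(q[:,0])<.02)&(s*q[:,1]>.01)&(s*q[:,1]<.05)&(P.reshape(-1,3)[:,2]>.19)&(sat<30)
    if m.sum(): zz=P.reshape(-1,3)[m];i=zz[:,2].argsort()[:6];print(s,m.sum(),zz[i],q[m][i])
cv2.imwrite("pics/c5.png",cv2.resize(im[v-45:v+35,u-50:u+50],(800,600),interpolation=cv2.INTER_CUBIC)[...,::-1])
```

```text
5.7667 tcp [0.574  0.3775 0.1637] yaw 170.11484322674565 grip 0.6017787502978791 [-0.527   0.1497 -0.3337]
tool delta to grip [-0.0001 -0.0007 -0.0233]
-1 390 [[0.5631 0.3502 0.1988]
 [0.5693 0.3494 0.2013]
 [0.5813 0.3448 0.2032]
 [0.5755 0.3486 0.2039]
 [0.5809 0.3476 0.205 ]
 [0.5792 0.3436 0.2051]] [[ 0.0062 -0.0283 -0.0353]
 [-0.0001 -0.028  -0.0378]
 [-0.0127 -0.0305 -0.0399]
 [-0.0064 -0.0277 -0.0405]
 [-0.0118 -0.0277 -0.0416]
 [-0.0108 -0.0321 -0.0417]]
1 876 [[0.5887 0.4006 0.2017]
 [0.586  0.405  0.2074]
 [0.5893 0.3999 0.2081]
 [0.591  0.4038 0.2081]
 [0.5765 0.413  0.2116]
 [0.5913 0.4095 0.2135]] [[-0.0104  0.0257 -0.0377]
 [-0.007   0.0296 -0.0433]
 [-0.0112  0.0252 -0.0441]
 [-0.0122  0.0294 -0.0441]
 [ 0.0037  0.036  -0.0475]
 [-0.0115  0.0351 -0.0493]]
```

View pics/c5.png

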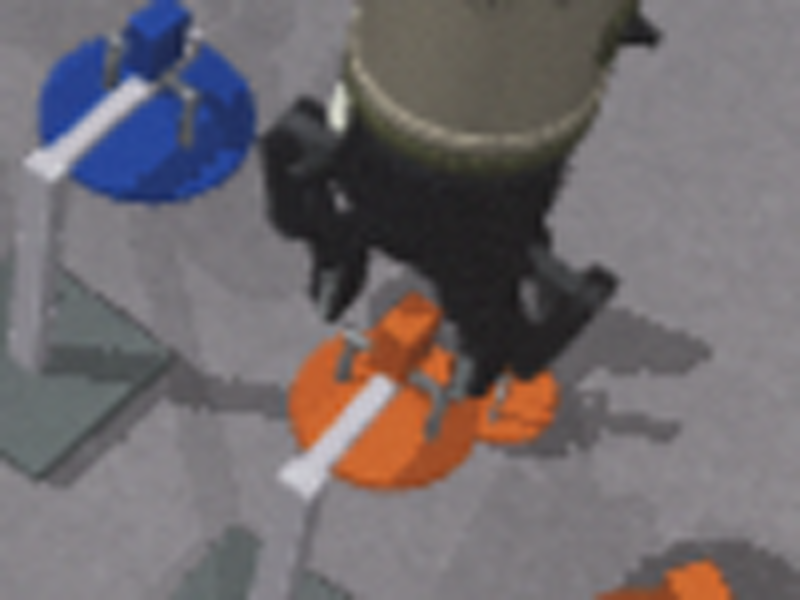

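The tips now sit beside the grip (left (330,315), right (480,390)) at z≈0.20, above the bar, which agrees with the offset. Down another 5 mm, then close.

Call:
apply_moves --pt "0 0 0.004 0 -0.2" --pt "0 0 0 0 -0.2" --pt "0 0 0 0 0.3" --pt "0 0 0 0 0.6" --pt "0 0 0 0 1"

```text
clock: 6.23
position: [0.5744, 0.3778, 0.1602]
ee_rot: [0.086, 0.996, 0.006, 0.0]
ft_force: [1.8, -4.5, 2.0]
grip_width: 0.182
```

Call:
apply_moves --pt "0 0 0 0 1" --pt "0 0 0 0 1" --pt "0 0 0 0 1"

```text
clock: 6.48
position: [0.5745, 0.3778, 0.1605]
ee_rot: [0.086, 0.996, 0.006, 0.0]
ft_force: [-0.4, -0.3, -1.7]
grip_width: 0.178
```

Width is 15 mm, so it is gripped. Raising about 17 mm.

Call:
apply_moves --pt "0 0 -0.007 0 1" --pt "0 0 -0.007 0 1" --pt "0 0 0 0 1" --pt "0 0 0 0 1"

```text
clock: 6.82
position: [0.5744, 0.3776, 0.1761]
ee_rot: [0.086, 0.996, 0.006, 0.0]
ft_force: [-0.0, 0.2, -2.3]
grip_width: 0.177
```

```bash
python3 -c "
from look import *
t,R=go()
im,d=camera('scene');P=cloud('scene',d);hsv=cv2.cvtColor(im,cv2.COLOR_RGB2HSV)
o=(hsv[...,0]<14)&(hsv[...,1]>170)&(hsv[...,2]>90)&(np.hypot(P[...,0]-.573,P[...,1]-.377)<.05)&(P[...,2]>.12)&(P[...,2]<.18)
print(o.sum(),np.median(P[o],0))"
```

```text
6.8167 tcp [0.5744 0.3776 0.1761] yaw 170.11439264314157 grip 0.1769947724630609 [-0.0011  0.1941 -2.3236]
217 [0.5806 0.385  0.1594]
```

Rim rose 16 mm (0.1435→0.159). Drawing it along tool +x (the stand's −x).

Call:
apply_moves --pt "0.01 0 0 0 1" --pt "0.012 0 0 0 1" --pt "0.012 0 0 0 1"

```text
clock: 7.12
position: [0.5411, 0.382, 0.1754]
ee_rot: [0.088, 0.996, 0.006, 0.001]
ft_force: [0.1, 0.6, -1.0]
grip_width: 0.177
```

```bash
python3 -c "
from look import *
t,R=go();a=np.radians(170.1);v=t-np.array([.5744,.3776,.1761]);print('along',v@[np.cos(a),np.sin(a),0],'side',v@[-np.sin(a),np.cos(a),0],'up',v[2])"
```

```text
7.1167 tcp [0.5411 0.382  0.1754] yaw 169.91542042500825 grip 0.17708397287296196 [ 0.126   0.5972 -0.9701]
along 0.033546046520596534 side 0.0013641117669923345 up -0.0006776351104819112
```

Call:
apply_moves --pt "0.012 0 0 0 1" --pt "0.012 0 0 0 1" --pt "0.012 0 0 0 1" --pt "0.008 0 0 0 1" --pt "0 0 0 0 1"

```text
clock: 7.53
position: [0.4895, 0.3918, 0.1748]
ee_rot: [0.086, 0.996, 0.006, -0.0]
ft_force: [-0.2, 1.1, -0.7]
grip_width: 0.173
```

```bash
python3 -c "
from look import *
t,R=go();a=np.radians(170.1);v=t-np.array([.5744,.3776,.1761]);print('along',v@[np.cos(a),np.sin(a),0],'side',v@[-np.sin(a),np.cos(a),0],'up',v[2])"
```

```text
7.5333 tcp [0.4895 0.3918 0.1748] yaw 170.14460693724675 grip 0.1728014624346419 [-0.2363  1.1162 -0.7308]
along 0.0860886906005818 side 0.0005816456254344408 up -0.0013486796687232072
```

Clear of the lip (86 mm drawn). Now raise and carry.

Call:
apply_moves --pt "0 0 -0.025 0 1" --pt "0 0 -0.035 0 1" --pt "0 0 -0.035 0 1" --pt "0 0 -0.018 0 1" --pt "0 0 0 0 1"

```text
clock: 7.95
position: [0.4879, 0.3892, 0.29]
ee_rot: [0.086, 0.996, 0.004, -0.002]
ft_force: [1.0, 0.4, -0.4]
grip_width: 0.176
```

Call:
apply_moves --pt "-0.007 -0.018 0 0 1" --pt "-0.013 -0.031 0 0 1" --pt "-0.013 -0.031 0 0 1" --pt "-0.013 -0.031 0 0 1" --pt "-0.013 -0.031 0 0 1"

```text
clock: 8.37
position: [0.5205, 0.2428, 0.2848]
ee_rot: [0.079, 0.997, 0.005, -0.003]
ft_force: [-0.1, 0.5, -0.2]
grip_width: 0.175
```

Call:
apply_moves --pt "-0.013 -0.031 0 0 1" --pt "-0.013 -0.031 0 0 1" --pt "-0.013 -0.031 0 0 1" --pt "-0.013 -0.031 0 0 1" --pt "-0.013 -0.031 0 0 1"

```text
clock: 8.78
position: [0.5603, 0.0697, 0.278]
ee_rot: [0.079, 0.997, 0.004, -0.005]
ft_force: [1.0, 0.5, -0.4]
grip_width: 0.179
```

Call:
apply_moves --pt "-0.013 -0.033 0 0 1" --pt "-0.013 -0.033 0 0 1" --pt "-0.013 -0.033 0 0 1" --pt "-0.013 -0.033 0 0 1" --pt "-0.013 -0.033 0 0 1"

```text
clock: 9.2
position: [0.5978, -0.1135, 0.2714]
ee_rot: [0.079, 0.997, 0.003, -0.006]
ft_force: [0.7, -0.2, -0.3]
grip_width: 0.173
```

Call:
apply_moves --pt "-0.013 -0.033 0 0 1" --pt "-0.008 -0.02 0 0 1" --pt "0 0 0 0 1" --pt "0 0 0 0 1"

```text
clock: 9.53
position: [0.6079, -0.1842, 0.2658]
ee_rot: [0.086, 0.996, 0.001, -0.009]
ft_force: [0.4, 0.2, -1.5]
grip_width: 0.177
```

```bash
cat > pose.py <<'E'
from look import *
# circle-fit hole (from first pictures) and plug rim centre from orange cloud near tcp
def hole():
    for c in("scene","top"):
        z=np.load(f"pics/{c}0.npz");im,d=z["im"],z["d"]
        v=cv2.cvtColor(im,cv2.COLOR_RGB2HSV)[...,2]
        u0,v0=pix(c,[.617,-.191,.095]).round().astype(int)
        big=cv2.resize(v[v0-14:v0+15,u0-14:u0+15],None,fx=8,fy=8,interpolation=cv2.INTER_CUBIC)
        m=(big<80).astype(np.uint8);cs,_=cv2.findContours(m,0,1);k=[x for x in cs if cv2.pointPolygonTest(x,(116,116),False)>0]
        if not k: print(c,"no contour");continue
        e=k[0][:,0]/8+[u0-14-.44,v0-14-.44]
        W=np.array([onz(c,p,.095)[:2] for p in e]).astype(np.float32)
        print(c,"hole ell",cv2.fitEllipse(W))
E
python3 - <<'E'
from pose import *
t,R=go();hole()
rows=[]
for c in("scene","top"):
    im,d=camera(c);P=cloud(c,d);hsv=cv2.cvtColor(im,cv2.COLOR_RGB2HSV);np.savez(f"pics/{c}6.npz",im=im,d=d)
    o=(hsv[...,0]<14)&(hsv[...,1]>170)&(hsv[...,2]>90)&(np.hypot(P[...,0]-t[0],P[...,1]-t[1])<.06)&(P[...,2]>.2)&(P[...,2]<.28)
    q=P[o];print(c,len(q),q[:,2].min() if len(q) else 0, np.median(q,0),cv2.minEnclosingCircle(q[:,:2].astype(np.float32)) if len(q) else 0)
    u,v=pix(c,t-[0,0,.03]).astype(int);rows.append(cv2.resize(im[v-40:v+40,u-40:u+40],(400,400),interpolation=cv2.INTER_CUBIC))
cv2.imwrite("pics/c6.png",np.hstack(rows)[...,::-1])
E
```

```text
9.5333 tcp [ 0.6079 -0.1842  0.2658] yaw 170.10010422215802 grip 0.17706579886107257 [ 0.4348  0.1667 -1.4889]
scene hole ell ((0.6189061999320984, -0.1927453875541687), (0.05526437237858772, 0.06028115749359131), 27.301122665405273)
top hole ell ((0.6162556409835815, -0.1900947242975235), (0.059283751994371414, 0.05973416566848755), 176.8226776123047)
scene 266 0.24184076273251187 [ 0.6131 -0.183   0.2495] ((0.6083248257637024, -0.18401388823986053), 0.03817678615450859)
top 238 0.23833597265941675 [ 0.6005 -0.1655  0.248 ] ((0.6009200811386108, -0.16670149564743042), 0.03309506177902222)
```

View pics/c6.png

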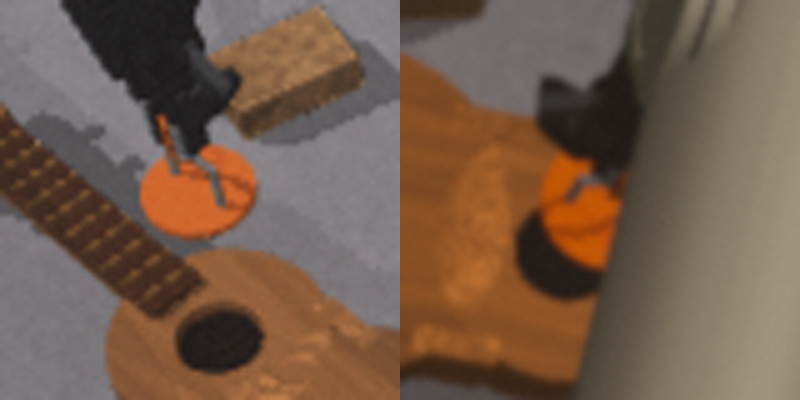

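Scene crop shows the plug level in the hand, with its rim centre matching the TCP within 1 mm; the hole is at left-crop (220,338). Now refining the hole with a fixed-radius fit on its near edge.

Run:
```python
from h import *
from scipy.optimize import least_squares
np.set_printoptions(precision=4,suppress=True)
for c in("scene","top"):
    im=np.load(f"pics/{c}0.npz")["im"];g=cv2.GaussianBlur(im,(0,0),.1)[...,0].astype(np.float32)
    cam=np.array(camera_info(c)["xyz"]);c0=np.array([.617,-.192])
    vd=cam[:2]-c0;vd/=np.linalg.norm(vd);pts=[];
    for a in np.radians(np.arange(0,360,6)):
        r=np.arange(.018,.042,.0005);dirn=np.array([np.cos(a),np.sin(a)])
        uv=np.array([pix(c,[*(c0+k*dirn),.095]) for k in r]).astype(np.float32)
        s=cv2.remap(g,uv[None,:,0],uv[None,:,1],cv2.INTER_LINEAR)[0]
        th=(s[:8].min()+s[-8:].max())/2;i=np.argmax(s>th)
        if i>0: pts.append([*(c0+r[i]*dirn),dirn@vd])
    pts=np.array(pts)
    for name,m in(("near",pts[:,2]>-.1),("all",pts[:,2]>-2)):
        q=pts[m];f=least_squares(lambda p:np.hypot(q[:,0]-p[0],q[:,1]-p[1])-.031,c0,loss="soft_l1",f_scale=.001)
        f2=least_squares(lambda p:np.hypot(q[:,0]-p[0],q[:,1]-p[1])-p[2],[*c0,.031],loss="soft_l1",f_scale=.001)
        print(c,name,len(q),f.x,np.std(f.fun),"free r",f2.x)
```

```text
scene near 31 [ 0.6169 -0.1936] 0.0005069235450561332 free r [ 0.617  -0.1934  0.0308]
scene all 60 [ 0.6184 -0.1929] 0.0007593166712401377 free r [ 0.6184 -0.1929  0.0299]Traceback (most recent call last):
  File "<stdin>", line 10, in <module>
  File "h.py", line 9, in pix
    I=camera_info(name);K=np.array(I["camera_matrix"]);R=Rot.from_quat(I["rotation"]).as_matrix()
ValueError: time passes only in moves, steps and waits
```

Call:
apply_moves --pt "-0.008 -0.006 0 0 1" --pt "0 0 0 0 1" --pt "0 0 0.02 0 1" --pt "0 0 0.02 0 1" --pt "0 0 0.02 0 1"

```text
clock: 10.05
position: [0.6184, -0.185, 0.209]
ee_rot: [0.081, 0.997, 0.002, -0.004]
ft_force: [0.1, -0.2, -0.9]
grip_width: 0.174
```

Call:
apply_moves --pt "0 0 0.02 0 1" --pt "0 0 0.01 0 1" --pt "0 0 0 0 1" --pt "0 0 0 0 1"

```text
clock: 10.38
position: [0.6176, -0.1799, 0.1741]
ee_rot: [0.078, 0.997, 0.003, -0.006]
ft_force: [0.2, 0.1, 0.0]
grip_width: 0.174
```

```bash
python3 -c "
from look import *
t,R=go();print('tool z',R[:,2],'delta',R.T@(np.array([.617,-.193,.1245])-t))"
```

```text
10.3833 tcp [ 0.6176 -0.1799  0.1741] yaw 171.03177083399981 grip 0.17434508884517846 [0.1817 0.0517 0.0397]
tool z [-0.0122  0.0066 -0.9999] delta [-0.0021 -0.0133  0.0495]
```

Call:
apply_moves --pt "-0.001 -0.011 0 0 1" --pt "0 0 0 0 1" --pt "0 0 0.006 0 1" --pt "0 0 0 0 1"

```text
clock: 10.72
position: [0.6187, -0.1924, 0.1716]
ee_rot: [0.078, 0.997, 0.002, -0.004]
ft_force: [-0.2, -0.7, -1.2]
grip_width: 0.181
```

```bash
python3 -c "
from look import *
t,R=go();print('tool z',R[:,2],'delta',R.T@(np.array([.617,-.193,.1245])-t))"
```

```text
10.7167 tcp [ 0.6187 -0.1924  0.1716] yaw 171.07521016242623 grip 0.1809218610217751 [-0.1708 -0.7227 -1.2261]
tool z [-0.0071  0.0054 -1.    ] delta [ 0.0012 -0.001   0.0471]
```

Call:
apply_moves --pt "0.001 -0.001 0.01 0 1" --pt "0 -0.001 0.01 0 1" --pt "0 0 0.005 0 1" --pt "0 0 0 0 1" --pt "0 0 0 0 1"

```text
clock: 11.13
position: [0.617, -0.1945, 0.144]
ee_rot: [0.078, 0.997, 0.002, -0.003]
ft_force: [-0.1, 0.2, -0.5]
grip_width: 0.178
```

Run:
```python
from look import *
t,R=go();print('tool z',R[:,2],'delta',R.T@(np.array([.617,-.193,.1245])-t))
im,d=camera("scene");P=cloud("scene",d);hsv=cv2.cvtColor(im,cv2.COLOR_RGB2HSV)
o=(hsv[...,0]<14)&(hsv[...,1]>185)&(hsv[...,2]>120)&(np.hypot(P[...,0]-t[0],P[...,1]-t[1])<.06)&(P[...,2]>.11)&(P[...,2]<.16)
q=P[o];print(len(q),np.median(q,0),cv2.minEnclosingCircle(q[:,:2].astype(np.float32)))
u,v=pix("scene",[.617,-.193,.12]).astype(int);print(u,v)
cv2.imwrite("pics/c7.png",cv2.resize(im[v-35:v+25,u-40:u+40],(800,600),interpolation=cv2.INTER_CUBIC)[...,::-1])
```

```text
11.1333 tcp [ 0.617  -0.1945  0.144 ] yaw 171.0407077234687 grip 0.1775124612974921 [-0.0514  0.2495 -0.5289]
tool z [-0.0066  0.0055 -1.    ] delta [0.0001 0.0014 0.0195]
243 [ 0.6226 -0.1934  0.1278] ((0.6153571605682373, -0.19457077980041504), 0.038169991225004196)
191 184
```

View pics/c7.png

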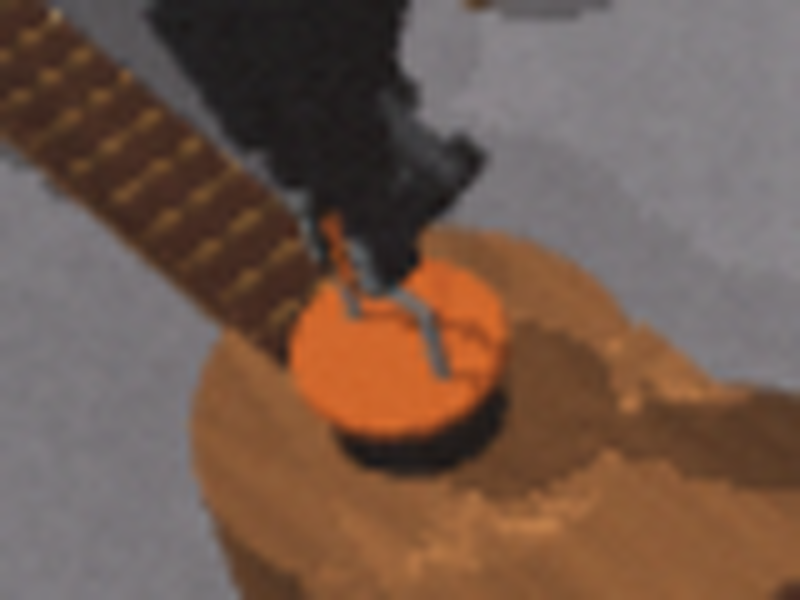

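Plug is just above the hole and lined up (rim centre in crop (400,350), dark spigot/hole below). Lowering gently and watching the force.

Call:
apply_moves --pt "0 0.001 0.005 0 1" --pt "0 0 0.005 0 1" --pt "0 0 0 0 1" --pt "0 0 0 0 1"

```text
clock: 11.52
position: [0.6175, -0.193, 0.1335]
ee_rot: [0.078, 0.997, 0.002, -0.003]
ft_force: [-0.4, -0.2, 0.7]
grip_width: 0.175
```

Call:
apply_moves --pt "0 0 0.003 0 1" --pt "0 0 0 0 1"

```text
clock: 11.68
position: [0.6176, -0.1929, 0.1303]
ee_rot: [0.078, 0.997, 0.003, -0.003]
ft_force: [0.3, -0.5, -1.4]
grip_width: 0.175
```

Call:
apply_moves --pt "0 0 0.002 0 1" --pt "0 0 0 0 1"

```text
clock: 11.85
position: [0.6177, -0.1929, 0.1282]
ee_rot: [0.078, 0.997, 0.003, -0.003]
ft_force: [0.5, -0.1, -0.7]
grip_width: 0.179
```

Call:
apply_moves --pt "0 0 0.0015 0 1" --pt "0 0 0 0 1"

```text
clock: 12.02
position: [0.6178, -0.193, 0.1267]
ee_rot: [0.078, 0.997, 0.002, -0.003]
ft_force: [-0.0, -0.5, -1.1]
grip_width: 0.179
```

Call:
apply_moves --pt "0 0 0.001 0 1" --pt "0 0 0 0 1"

```text
clock: 12.18
position: [0.6178, -0.193, 0.1257]
ee_rot: [0.078, 0.997, 0.002, -0.003]
ft_force: [0.3, 0.7, -1.3]
grip_width: 0.184
```

Call:
apply_moves --pt "0 0 0.001 0 1" --pt "0 0 0 0 1"

```text
clock: 12.35
position: [0.6178, -0.193, 0.1247]
ee_rot: [0.078, 0.997, 0.002, -0.003]
ft_force: [-0.4, 1.3, -0.7]
grip_width: 0.178
```

Call:
apply_moves --pt "0 0 0.001 0 1" --pt "0 0 0 0 1"

```text
clock: 12.52
position: [0.618, -0.1932, 0.1239]
ee_rot: [0.078, 0.997, 0.002, -0.002]
ft_force: [0.1, -0.2, -1.0]
grip_width: 0.18
```

Call:
apply_moves --pt "0 0 0.0007 0 1" --pt "0 0 0 0 1"

```text
clock: 12.68
position: [0.6182, -0.1933, 0.1236]
ee_rot: [0.078, 0.997, 0.002, -0.002]
ft_force: [-0.6, 0.1, -1.5]
grip_width: 0.176
```

Call:
apply_moves --pt "0 0 0.001 0 1" --pt "0 0 0 0 1"

```text
clock: 12.85
position: [0.6183, -0.1933, 0.1231]
ee_rot: [0.078, 0.997, 0.002, -0.002]
ft_force: [0.2, 0.0, -0.7]
grip_width: 0.175
```

```bash
cat > rim.py <<'E'
from look import *
def rim(n=3):
    t,R=go();Z=[]
    for k in range(n):
        im,d=camera("scene");P=cloud("scene",d);hsv=cv2.cvtColor(im,cv2.COLOR_RGB2HSV)
        o=(hsv[...,0]<14)&(hsv[...,1]>185)&(hsv[...,2]>150)&(np.hypot(P[...,0]-.618,P[...,1]+.193)<.045)&(P[...,2]>.07)&(P[...,2]<.125)
        Z.append(P[o])
    q=np.vstack(Z);A=np.c_[q[:,:2]-[.618,-.193],np.ones(len(q))];s,*_=np.linalg.lstsq(A,q[:,2],rcond=None)
    bd=(hsv[...,0]<22)&(np.abs(np.hypot(P[...,0]-.618,P[...,1]+.193)-.055)<.01)&(P[...,2]>.08)&(P[...,2]<.11)&(P[...,0]>.63)
    print("rim n",len(q),"median z",np.median(q[:,2]),"plane z, tilt deg",s[2],np.degrees(s[:2]),"board",np.median(P[bd][:,2]),bd.sum(),"circle",cv2.minEnclosingCircle(q[:,:2].astype(np.float32)))
    return im
E
python3 -c "
from rim import *
rim()"
```

```text
12.85 tcp [ 0.6183 -0.1933  0.1231] yaw 171.06932841162467 grip 0.17500202933792128 [ 0.2198  0.0093 -0.6781]
rim n 687 median z 0.106542818835768 plane z, tilt deg 0.10658488923661148 [0.6481 0.2262] board 0.09611535550781947 198 circle ((0.6181086301803589, -0.19361422955989838), 0.03934484347701073)
```

Rim underside stands about 6 mm proud and the descent has stalled, so the plug rests on the cup. Releasing.

Call:
apply_moves --pt "0 0 0 0 0.5" --pt "0 0 0 0 0.3" --pt "0 0 0 0 0.1" --pt "0 0 0 0 0" --pt "0 0 0 0 0"

```text
clock: 13.42
position: [0.6183, -0.1932, 0.1225]
ee_rot: [0.078, 0.997, 0.002, -0.002]
ft_force: [0.1, 0.4, 0.3]
grip_width: 0.496
```

```bash
python3 -c "
from rim import *
rim()"
```

```text
13.4167 tcp [ 0.6183 -0.1932  0.1225] yaw 171.074800380595 grip 0.4956586036581997 [0.0889 0.4319 0.3393]
rim n 642 median z 0.10694242240196328 plane z, tilt deg 0.10683314734781853 [0.6902 0.9188] board 0.09615563100062396 197 circle ((0.6148865818977356, -0.19484208524227142), 0.040049973875284195)
```

Plug is free and standing. Raise, then shut the fingers above it.

Call:
apply_moves --pt "0 0 -0.012 0 0" --pt "0 0 -0.018 0 0" --pt "0 0 -0.018 0 0" --pt "0 0 -0.006 0 0" --pt "0 0 0 0 0"

```text
clock: 13.98
position: [0.6181, -0.1935, 0.1807]
ee_rot: [0.078, 0.997, 0.002, -0.002]
ft_force: [0.3, -0.7, 0.8]
grip_width: 0.499
```

Call:
apply_moves --pt "0 0 0 0 1" --pt "0 0 0 0 1" --pt "0 0 0 0 1" --pt "0 0 0 0 1" --pt "0 0 0 0 1"

```text
clock: 14.4
position: [0.6174, -0.1933, 0.1788]
ee_rot: [0.078, 0.997, 0.002, -0.003]
ft_force: [0.0, -0.4, 0.0]
grip_width: -0.001
```

Run:
```python
from rim import *
im=rim()
t,R=go();print('tool z',R[:,2],'delta',R.T@(np.array([.618,-.193,.1485])-t))
im,d=camera("scene");P=cloud("scene",d);hsv=cv2.cvtColor(im,cv2.COLOR_RGB2HSV)
o=(hsv[...,0]<14)&(hsv[...,1]>170)&(hsv[...,2]>80)&(np.hypot(P[...,0]-.618,P[...,1]+.193)<.03)&(P[...,2]>.15)&(P[...,2]<.2)
q=P[o];print(len(q),q.max(0),q.mean(0),cv2.minAreaRect(q[:,:2].astype(np.float32)))
u,v=pix("scene",[.617,-.193,.15]).astype(int)
cv2.imwrite("pics/c8.png",cv2.resize(im[v-35:v+35,u-45:u+45],(800,622),interpolation=cv2.INTER_CUBIC)[:600,:,::-1])
```

```text
14.4 tcp [ 0.6174 -0.1933  0.1788] yaw 171.05738596720434 grip -0.0011852445071623844 [ 0.0269 -0.4391  0.0111]
rim n 697 median z 0.10701277117294494 plane z, tilt deg 0.10693154040365646 [0.5274 0.0817] board 0.09645908788324342 202 circle ((0.617228627204895, -0.19519639015197754), 0.03964244946837425)
14.55 tcp [ 0.6175 -0.1933  0.1791] yaw 171.059734022711 grip 0.005534925830586198 [0.5192 0.1926 0.3501]
tool z [-0.0061  0.0054 -1.    ] delta [-0.0007  0.0003  0.0305]
63 [ 0.6297 -0.1845  0.1831] [ 0.6201 -0.1917  0.1705] ((0.6175286769866943, -0.1945457011461258), (0.01786074973642826, 0.022305622696876526), 75.28529357910156)
```

View pics/c8.png

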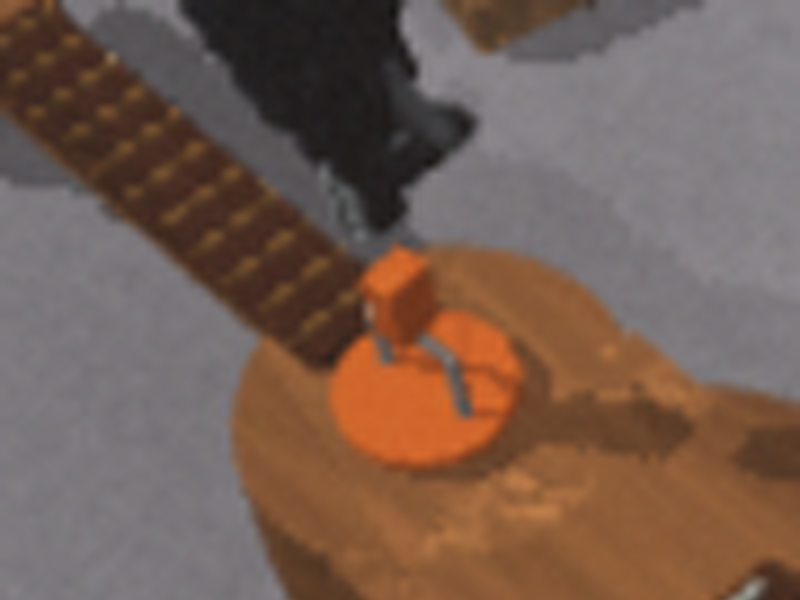

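The plug stands freely in the hole, level, with its grip at (400,290) and the shut fingers above. Coming down to press.

Call:
apply_moves --pt "0 0 0.01 0 1" --pt "0 -0.0005 0.009 0 1" --pt "0 0 0 0 1" --pt "0 0 0 0 1"

```text
clock: 14.93
position: [0.6171, -0.1938, 0.1576]
ee_rot: [0.078, 0.997, 0.002, -0.003]
ft_force: [-0.6, 0.2, 0.7]
grip_width: -0.002
```

Call:
apply_moves --pt "0 0 0.004 0 1" --pt "0 0 0.003 0 1" --pt "0 0 0.002 0 1"

```text
clock: 15.18
position: [0.6171, -0.1937, 0.1479]
ee_rot: [0.078, 0.997, 0.002, -0.003]
ft_force: [0.9, -0.2, 6.1]
grip_width: -0.004
```

Call:
apply_moves --pt "0 0 0.002 0 1" --pt "0 0 0.002 0 1"

```text
clock: 15.35
position: [0.6178, -0.194, 0.1448]
ee_rot: [0.078, 0.997, 0.002, -0.002]
ft_force: [-1.4, 0.3, 4.8]
grip_width: 0.001
```

Contact came at ~0.148 with ~6 N: the cup is sliding. Continuing in small steps.

Call:
apply_moves --pt "0 0 0.002 0 1" --pt "0 0 0.002 0 1"

```text
clock: 15.52
position: [0.6184, -0.1942, 0.1429]
ee_rot: [0.078, 0.997, 0.002, -0.001]
ft_force: [-7.6, 3.3, 21.2]
grip_width: 0.0
```

Call:
apply_moves --pt "0 0 0.002 0 1" --pt "0 0 0.001 0 1"

```text
clock: 15.68
position: [0.6189, -0.1944, 0.1434]
ee_rot: [0.078, 0.997, 0.003, 0.0]
ft_force: [-1.0, 1.0, 2.2]
grip_width: -0.0
```

```bash
python3 -c "
from rim import *
rim()"
```

```text
15.6833 tcp [ 0.6189 -0.1944  0.1434] yaw 171.0449978415094 grip -0.00044041080626329747 [-0.9599  0.9661  2.2396]
rim n 696 median z 0.10173211132988991 plane z, tilt deg 0.10171232583079107 [-0.2064  1.1381] board 0.09645309620425668 207 circle ((0.6156209111213684, -0.19507800042629242), 0.040059614926576614)
```

It bottomed with a 21 N peak, and rim top is 5.3 mm above the board (5 mm is flush). One more firm press to be sure, then measure with the hand clear.

Call:
apply_moves --pt "0.0005 0 0.003 0 1" --pt "0 0 0.002 0 1"

```text
clock: 16.0
position: [0.619, -0.1944, 0.1432]
ee_rot: [0.078, 0.997, 0.003, 0.002]
ft_force: [-4.7, 2.3, 12.4]
grip_width: 0.002
```

Call:
apply_moves --pt "0 0 0.002 0 1" --pt "0 0 0 0 1"

```text
clock: 16.17
position: [0.6194, -0.1944, 0.1442]
ee_rot: [0.078, 0.997, 0.004, 0.003]
ft_force: [-0.8, 0.4, -0.5]
grip_width: -0.0
```

Call:
apply_moves --pt "0 0 -0.01 0 1" --pt "0 0 -0.03 0 1" --pt "0 0 -0.03 0 1" --pt "0 0 -0.03 0 1" --pt "0 0 0 0 1"

```text
clock: 16.58
position: [0.6174, -0.1949, 0.2487]
ee_rot: [0.078, 0.997, 0.004, 0.001]
ft_force: [0.9, -1.0, 0.8]
grip_width: 0.001
```

Call:
apply_moves --pt "0.03 0 0 0 1" --pt "0.038 0 0 0 1" --pt "0.038 0 0 0 1" --pt "0.02 0 0 0 1" --pt "0 0 0 0 1"

```text
clock: 17.0
position: [0.4902, -0.1754, 0.2491]
ee_rot: [0.078, 0.997, 0.002, 0.002]
ft_force: [0.4, -0.1, 0.3]
grip_width: -0.0
```

Run:
```python
from rim import *
im=rim(6)
im,d=camera("scene");P=cloud("scene",d)
H=np.hypot(P[...,0]-.6165,P[...,1]+.1935)
ang=np.degrees(np.arctan2(P[...,1]+.1935,P[...,0]-.6165));sec=((ang+360)%360//60).astype(int)
for s in range(6):
    a=(sec==s)&(H>.027)&(H<.034)&(P[...,2]>.08)&(P[...,2]<.12);b=(sec==s)&(H>.040)&(H<.05)&(P[...,2]>.08)&(P[...,2]<.12)
    print(s*60+30,"rim-board mm",((np.median(P[a][:,2])-np.median(P[b][:,2]))*1000).round(2),a.sum(),b.sum())
u,v=pix("scene",[.617,-.193,.12]).astype(int)
a=cv2.resize(im[v-25:v+25,u-25:u+25],(420,420),interpolation=cv2.INTER_CUBIC)
b=cv2.resize(im[180:300,290:410],(380,420),interpolation=cv2.INTER_CUBIC)
cv2.imwrite("pics/c9.png",np.hstack([a,b])[...,::-1])
```

```text
17.0 tcp [ 0.4902 -0.1754  0.2491] yaw 171.07587203745993 grip -1.9365061051299187e-05 [ 0.3727 -0.1252  0.3046]
rim n 1350 median z 0.10141462223356368 plane z, tilt deg 0.10134326202117001 [0.7098 0.5277] board 0.09600340536923091 203 circle ((0.6162403225898743, -0.19501064717769623), 0.04018734022974968)
30 rim-board mm 4.74 12 33
90 rim-board mm 4.93 19 30
150 rim-board mm 5.51 14 29
210 rim-board mm 4.41 8 10
270 rim-board mm 1.67 11 28
330 rim-board mm 5.96 15 29
```

View pics/c9.png

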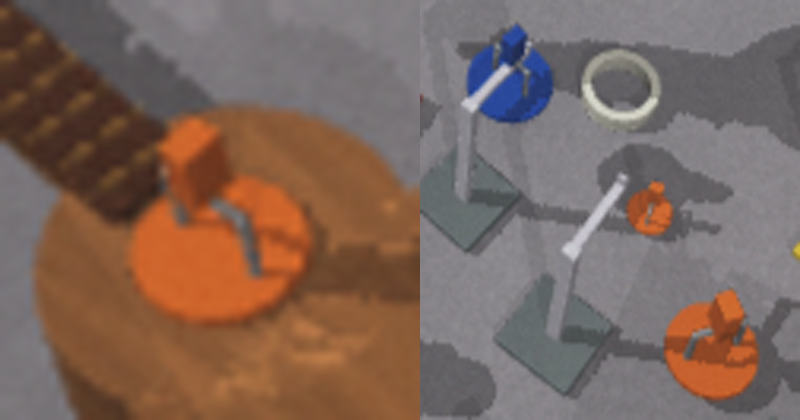

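Rim stands 4.4–6.0 mm above the board all round (5 mm is flush; the 270° sector's reference is the fretboard). The blue plug, tape and other plugs haven't moved, and the orange hook is empty. Handing in.

```bash
python3 -c "
from h import *
print(workorder.hand_in())"
```

```text
the job is handed in; nothing more can be done
None
```

The orange plug is off its hook and pressed into the ukulele's soundhole, and I handed the job in at about 17 s of the 56 s allowed. I lifted it about 16 mm, drew it 86 mm clear of the hook and set it in the hole. I let go of it about 6 mm proud, then pressed it down from above with the shut fingers.

**Pressing:** the cup slid at about 6 N. The push then rose to 21 N with no further travel, so the plug had bottomed.

**Final checks, with the hand clear:**
- **Flush:** the rim top measured about 5.3 mm above the soundboard overall, where flush is 5 mm, and 4.4 to 6.0 mm in five of the six sectors.
- **Sector on the fretboard side:** it read 1.7 mm because its reference patch is the raised fretboard, so it says nothing about that side.
- **Tilt:** the fitted tilt was under 1°, about the camera noise.
- **Everything else:** the blue plug was still on its hook, and the tape and the other two orange plugs were where they had been. I did not re-check the rest of the bench.

**What disagreed:** the reported tool height read about 31 mm lower than the camera depth showed. Because of this the first grasp closed on nothing, just above the grip and without touching the plug. I corrected for the offset from then on.

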